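Load a food-sample box into the tray sealer

ROBOT

A 7-joint arm with a two-finger parallel gripper is mounted at the origin on the work surface. World frame = base frame: x ahead of the robot, y to its left, z up, the work surface at z = 0. Lengths are in m, angles in rad, forces in N, time in s.
With the tool pointing down it reaches from about 0.425 to 0.95 m from the base axis. Payload 16.7 kg.
Tool frame: the origin (TCP) lies at the very end of the fingers, on their centre line; the grasp point (between the pads) lies pinch_z behind it (pinch_z is the distance from the TCP to the grasp point, in m); z points along the fingers, y is the line along which they close (so a half turn about z gives the same grasp; the last joint's range is limited). The gripper opens to 94 mm and grips with 3 to 60 N. Pads are 16 mm wide; open, the fingers measure 119 mm over their backs; the gripper's body (75 mm by 177 mm) begins 78 mm behind the grasp point.
Start: joints at [1.147, 0.426, 0.074, 1.606, -0.034, 1.111, -0.067], TCP at [0.183, -0.65, 0.205] pointing down, gripper open.
Joint ranges: [-2.85, 2.85], [-0.5, 2.14], [-1.23, 1.37], [0.21, 2.46], [-1.02, 4.16], [0.16, 2.05], [-2.73, 2.73]. Speed limits (rad/s): [1.89, 1.89, 2.39, 2.39, 3.01, 3.01, 3.01].

INTERFACE

Orientations are given as a unit quaternion [x, y, z, w].
In Python, from station import get_state, camera, get_calibration, close_job, pinch_z gives the robot as it stands. The module is installed in compiled form; this text tells all that it offers.
- The arm moves only by the tool play_rows, never from a script. Its argument "plan" is a list of rows, each a list of 7 numbers: the shift along the tool's x, y, z in mm, then the turn, a rotation vector about the tool's x, y, z in degrees, then the opening, from 0 (shut) to 1 (fully open). A call has 1 to 8 rows; each row is the pose to reach, as a shift and turn from the pose commanded when the call began, along the tool's axes at that moment; what a row does not reach only later rows make up. A row lasts 1/12 s, in which the tool goes at most 41.7 mm and 7.16 degrees, less where a joint would pass 70% of its speed; a pose out of reach is approached as far as the arm can. A call with a gripper value outside its range is refused whole. The fingers move at their own pace and stop on an object; the grip force is fixed at half the most. Time passes only in rows, so rows that repeat a pose let the fingers close. It gives the time, the measured TCP pose, the force, the opening and the grip force at its end, in the units of the state.
- get_state(): the state, without advancing time (a new reading comes with each control period).
- camera(name): name is "scene" or "top" or "wrist"; returns (picture, depth): 480x640x3 uint8, red, green, blue; 480x640 float32, m along the optical axis (not along the pixel's ray), 0 where there is no reading.
- get_calibration(name): a dict with "fov_y" (degrees; the focal length in pixels is half the picture's height over the tangent of half this angle, whatever the lens; pixels are square), "cx", "cy" (the principal point, pixels), "world_from_camera" (4x4, takes a point from camera to world coordinates). Camera axes: x right, y down, z forward; pixel columns grow to the right and rows downward; lengths in m; the calibration is good to about 2 mm. A picture is of the moment at which its call begins: read the wrist's pose just before it. get_calibration takes no time and is no camera call; for the wrist camera it gives the pose at the moment of the call.
- close_job(): hands the job in; it is judged then, once.
The state is a dict: "time_s": time; "joints": joint angles; "qd": joint speeds; "tau": joint torques, N m; "position": TCP position; "tool_rot": TCP orientation; "force": force on the tool from outside, world axes, zero at the start; "moment": the same for the moment, N m; "finger_gap": finger opening in m; "finger_force": force on a finger pad.
Only numpy, scipy, OpenCV 4.12 (cv2) and the standard library are available. Lean on these libraries where they do the work, as an engineer would, in place of code of your own. Each camera call takes 0.05 s, during which the arm holds its last target. There are 200 camera calls.

TASK

Load the blue-lidded food-sample box into the tray sealer: keeping it level, set it on the sealer's loading deck so that the groove under it drops over the brass pegs, then slide it in under the sealing head, against the sprung plate, until the orange catch snaps up behind it and holds it. Let go of it, and leave everything else on the counter where it is.

Things in the scene. Friction and masses are not known exactly. Their poses are not given: they have to be found in the camera images.
- box_center (a point): Centre of the loose box to be loaded: white, blue lid, 170 long (its x) x 58 wide (its y) x 60 high, 0.5 to 0.8 kg, flat upright sides; this point is 30 mm above its underside. A groove 17 mm wide, 10 mm deep runs the whole length of its underside along the middle and flares at both ends; the box is the same both ways round.
- sealer: Fixed white and steel tray sealer. Origin on the counter; own x = the way a box slides in, z up. Flat deck 140 wide, 30 mm above the counter, from x = -235 to +195 mm. Set into it is an adjustable guide that carries, as one, four pegs, the catch and a back plate: it can sit up to 8 mm either way from its middle setting along x and along y, and only sight or touch tells.
- load (a point): On the deck top at sealer x = -140, y = 0: a good place for the middle of the box, clear of the head, over the first two pegs. The brass pegs, 12 mm in diameter and 8 mm high, stand in one row along sealer x, at x = -185, -105, -25 and +55 and y = 0 when the guide is at its middle setting. They fit the groove of the box with 2.5 mm to spare each side.
- lip (a point): Lower front edge, middle, of the overhanging head (sealer x = -35, 66 mm above the deck). The head, 110 wide, top 160 mm above the deck, covers the deck from here inwards, open at both sides, a column at its inner end. A box down on the deck passes with 6 mm to spare, one riding on the pegs does not. Home, the last 40 to 60 mm of the box stand out of the head.
- catch (a joint): Orange catch: two ramps in the deck, an upright face 7 mm high at their inner end. m: 0 = up, about 0.007 = pressed flush by a box over it (1 or 2 N). It snaps up once the box's rear end is past: middle of box at sealer x = -1 (guide at middle). The last 20 mm push a sprung back plate (2 to 5 N, plus up to 9 N friction), which stops hard 3.5 mm past the catch; sprung back, it holds the box on the catch.
- redbox: Bystander: the same sort of sample box with a red lid, loose, 170 x 58 x 60; origin under its middle, length along its x. Not to be moved.
- bowls: Bystander: stack of two cream bowls, 94 mm across, 68 high; origin under its middle.
- jar: Bystander: jar with white cap, 60 mm across, 80 high; origin under its middle.
- spray: Bystander: small clear bottle with white cap, 44 mm across, 130 high; origin under its middle.
- dish: Bystander: clear open dish, 90 mm across, 14 high; origin under its middle.
Mind the look-alikes: they are no part of the job. What is shaped like the part that bears box_center but turquoise is not meant.

How it is judged:
By the outcome, as a careful person would: the job done as asked, in the order asked, and still so for the second after the job is handed in, with the robot touching nothing.
It also fails if it takes over 67 s, if anything falls off the work surface, if the arm or the gripper's body presses on something with over 40 N, if the wrist force passes 120 N, or if a joint passes its speed limit or range.

## Working session

There is one attempt and no reset: what is moved stays moved. The work goes in short steps, Python scripts to look and compute and a tool call to move; the robot and the scene stay as the last step left them, time stands still between calls to the robot, and variables do not carry over. Pictures are saved under pics/ and viewed, at most 10 in all, crops included, and the job is handed in when it is done.

Besides the shell and the picture viewer there is one more tool, called after "Emit:" as name(argument=value, ...) on one line, values as JSON. play_rows: Moves the arm, as the interface text tells. Its arguments: {"type":"object","properties":{"plan":{"type":"array"}},"required":["plan"]}

```bash
mkdir -p pics; cat > h.py <<'E'
import numpy as np, cv2
from station import *
def grab(n):
    c=get_calibration(n); p,d=camera(n); return p,d,c
def ray(c,u,v):
    f=240/np.tan(np.radians(c["fov_y"])/2); M=np.array(c["world_from_camera"])
    return M[:3,3], M[:3,:3]@np.array([(u-c["cx"])/f,(v-c["cy"])/f,1.])
def onz(c,u,v,z):
    o,r=ray(c,u,v); return o+r*(z-o[2])/r[2]
def cloud(d,c):
    f=240/np.tan(np.radians(c["fov_y"])/2); M=np.array(c["world_from_camera"])
    v,u=np.mgrid[:480,:640]; P=np.stack([(u-c["cx"])/f*d,(v-c["cy"])/f*d,d],-1)
    return P@M[:3,:3].T+M[:3,3]
def save(n,p): cv2.imwrite("pics/"+n,p[...,::-1])
E
python3 - <<'E'
from h import *
print(get_state(),pinch_z)
for n in("scene","top"):
    p,d,c=grab(n); save(n+"1.png",p); np.savez(n+"1.npz",p=p,d=d); print(c)
E
```

```text
{'time_s': 0.0, 'joints': array([ 1.14647949,  0.42671533,  0.07383345,  1.60660924, -0.03413045,
        1.11080115, -0.06706009]), 'qd': array([ 0.00084189, -0.00247253, -0.00046347,  0.00116219, -0.0004207 ,
       -0.00066216, -0.00046679]), 'tau': array([ 1.04663952e-03, -9.35813355e+01,  3.66727732e+00, -4.54202843e+01,
       -4.87676903e-02,  2.00367544e-02,  7.08027505e-05]), 'position': array([ 0.18304509, -0.64924732,  0.20478522]), 'tool_rot': array([ 9.90573386e-01,  1.36981610e-01, -1.16225328e-04, -6.26592734e-04]), 'force': array([ 0.03795073, -0.59486868, -0.35849073]), 'moment': array([-0.00051262,  0.04333845, -0.00677194]), 'finger_force': 0.0, 'finger_gap': 0.09374113203627836} 0.0188
{'fov_y': 46.08379710824843, 'cx': 319.08372506042514, 'cy': 234.4503594728414, 'world_from_camera': array([[ 0.1935876 ,  0.79549248, -0.57420863,  1.16242823],
       [ 0.98107709, -0.15899625,  0.11048953, -0.20149601],
       [-0.00340343, -0.58473234, -0.81121915,  0.93778662],
       [ 0.        ,  0.        ,  0.        ,  1.        ]])}
{'fov_y': 46.14666486215514, 'cx': 311.1427961900863, 'cy': 241.3663846025334, 'world_from_camera': array([[-2.80909394e-02, -9.89249499e-01,  1.43514207e-01,
         3.80712788e-01],
       [-9.99596409e-01,  2.84076393e-02,  1.57760216e-04,
        -9.90242795e-02],
       [-4.23296404e-03, -1.43451854e-01, -9.89648244e-01,
         1.26046448e+00],
       [ 0.00000000e+00,  0.00000000e+00,  0.00000000e+00,
         1.00000000e+00]])}
```

View pics/top1.png

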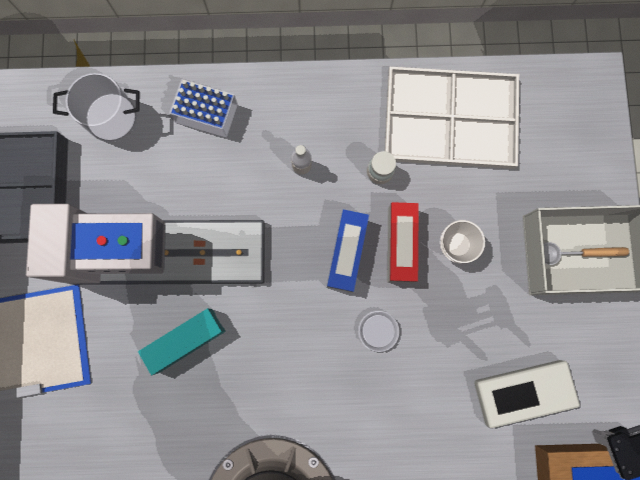

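View pics/scene1.png

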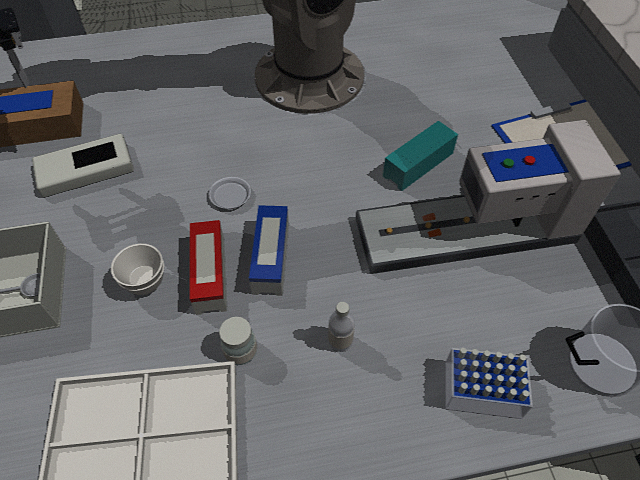

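Top view: the candidates are the blue-lidded box (348,250), the red-lidded box (404,242) and the turquoise block (180,342). The blue-lidded one is meant, as a white box with a blue lid. The sealer deck spans about (160–265, 220–283), entry end at right, with pegs near (238,252).

```bash
cat > m.py <<'E'
from h import *
def blobs(p,lo,hi,amin):
    h=cv2.cvtColor(p,cv2.COLOR_RGB2HSV); m=cv2.inRange(h,lo,hi)
    return [k for k in cv2.findContours(m,cv2.RETR_EXTERNAL,cv2.CHAIN_APPROX_NONE)[0] if cv2.contourArea(k)>=amin]
def rect(c,k,z):
    w=np.array([onz(c,u,v,z)[:2] for u,v in cv2.convexHull(k)[:,0]],np.float32)*1000
    return cv2.minAreaRect(w)
E
python3 - <<'E'
from m import *
for n in("top","scene"):
    z=np.load(n+"1.npz");p,d=z["p"],z["d"];c=get_calibration(n)
    print(n)
    for k in blobs(p,(105,120,60),(125,255,255),300): print("blue",cv2.boundingRect(k),rect(c,k,.06))
    for k in blobs(p,(0,150,60),(6,255,255),300): print("red",cv2.boundingRect(k),rect(c,k,.06))
    for k in blobs(p,(5,120,60),(30,255,255),4):
        x,y,w,h=cv2.boundingRect(k)
        print("orange",x,y,w,h,np.round(1000*onz(c,x+w/2-.5,y+h/2-.5,.036)[:2],1))
    W=cloud(d,c)*1000
    m=(abs(W[...,2]-30)<5)&(W[...,1]>-20)&(W[...,1]<480)&(W[...,0]>300)&(W[...,0]<500)&(d>0)
    m=cv2.morphologyEx(m.astype(np.uint8),cv2.MORPH_OPEN,np.ones((5,5)))
    k=max(cv2.findContours(m,0,2)[0],key=cv2.contourArea); print("deck",cv2.boundingRect(k),rect(c,k,.03))
    if n=="top":
        im=np.hstack([cv2.resize(p[200:300,150:270],None,fx=4,fy=4,interpolation=2),cv2.resize(p[200:300,320:400],None,fx=4,fy=4,interpolation=2)]); save("crop1.png",im)
E
```

```text
top
blue (572, 466, 55, 14) ((64.62538146972656, -668.388916015625), (108.59630584716797, 25.1433162689209), 88.45355224609375)
blue (0, 285, 91, 107) ((361.3669738769531, 467.6930847167969), (210.3607940673828, 168.9018096923828), 8.57138729095459)
blue (71, 223, 71, 36) ((569.5628051757812, 343.1953125), (151.24755859375, 76.31815338134766), 88.36239624023438)
blue (328, 210, 41, 81) ((534.4912719726562, -177.38967895507812), (57.55949401855469, 169.8770294189453), 76.47161102294922)
blue (172, 82, 60, 45) ((872.4634399414062, 137.18861389160156), (117.06893157958984, 77.90015411376953), 71.40969848632812)
red (390, 203, 28, 78) ((549.6175537109375, -297.737548828125), (57.53361511230469, 168.86126708984375), 86.84754180908203)
orange 572 445 11 5 [ 110.  -639.9]
orange 536 444 77 36 [  81.4 -630.9]
orange 194 259 10 5 [522.  148.6]
orange 236 250 5 5 [539.3  62. ]
orange 620 249 8 6 [ 516.3 -780.5]
orange 606 249 10 6 [ 517.1 -752.2]
orange 194 241 11 5 [561.7 147.6]
orange 75 43 14 23 [1011.   419.5]
deck (157, 272, 42, 12) ((488.045166015625, 195.77523803710938), (22.98289680480
[... 199 characters left out ...]
 ((535.6436767578125, -178.98887634277344), (59.451019287109375, 170.8457489013672), 76.41021728515625)
blue (483, 144, 82, 38) ((440.7739562988281, 379.7002258300781), (158.4115753173828, 82.61752319335938), 88.67253875732422)
blue (0, 90, 53, 23) ((35.43573760986328, -676.2261962890625), (118.38465881347656, 61.22831344604492), 89.86629486083984)
red (190, 220, 33, 81) ((554.1513671875, -299.8918151855469), (57.554386138916016, 176.10765075683594), 86.46165466308594)
orange 387 228 5 6 [541.8  58.9]
orange 465 217 4 5 [544.6 218.9]
orange 0 81 74 42 [   9.8 -662.5]
deck (380, 197, 76, 18) ((489.23504638671875, 135.8268585205078), (164.11456298828125, 24.623546600341797), 88.92266845703125)
```

View pics/crop1.png

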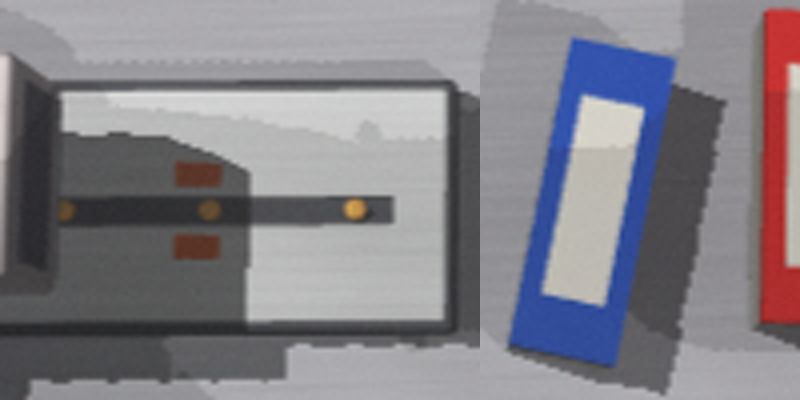

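The crop confirms the blue-lidded white box at (348,250). The pegs show at about (238,252), (202,252) and (166,252), and the orange ramps beside peg 2. I'll move over the box.

Emit:
play_rows(plan=[[233,-179,0,0,0,15,1],[467,-358,0,0,0,29,1],[467,-358,0,0,0,29,1],[467,-358,0,0,0,29,1],[467,-358,0,0,0,29,1],[467,-358,0,0,0,29,1],[467,-358,0,0,0,29,1],[467,-358,0,0,0,29,1]])

```text
time_s: 0.77
position: [0.3793, -0.3865, 0.2055]
tool_rot: [0.993, -0.115, -0.0, -0.0]
force: [1.3, -0.7, -0.3]
finger_gap: 0.094
finger_force: 0.0
```

```bash
cat > go.py <<'E'
from scipy.spatial.transform import Rotation as R
import numpy as np
from station import get_state
def delta(x,y,z,ang):
    "mm & deg in tool axes to TCP x,y,z mm, tool y along world angle ang (mod 360), pointing down"
    s=get_state(); r=R.from_quat(s["tool_rot"]); a=np.radians(ang)
    ey=np.array([np.cos(a),np.sin(a),0]); ez=np.array([0,0,-1.]); ex=np.cross(ey,ez)
    t=R.from_matrix(np.stack([ex,ey,ez],1))
    yv=r.as_matrix()[:,1]
    print("t",round(s["time_s"],2),"pos",np.round(s["position"]*1000,1),"yang",np.round(np.degrees(np.arctan2(yv[1],yv[0])),1),"F",np.round(s["force"],1),"gap",round(s["finger_gap"]*1000,1))
    print("shift",np.round(r.inv().apply(np.array([x,y,z])-s["position"]*1000),1),"turn",np.round((r.inv()*t).as_rotvec(degrees=True),2))
E
python3 -c "
from go import *
delta(535,-178,205,-103.5)"
```

```text
t 0.77 pos [ 379.3 -386.5  205.5] yang -103.3 F [ 1.3 -0.7 -0.3] gap 94.0
shift [ 103.7 -238.7    0.5] turn [-0.    0.01  0.24]
```

Emit:
play_rows(plan=[[104,-239,0,0,0,0,1],[104,-239,0,0,0,0,1],[104,-239,0,0,0,0,1],[104,-239,0,0,0,0,1],[104,-239,0,0,0,0,1],[104,-239,0,0,0,0,1],[104,-239,0,0,0,0,1],[104,-239,0,0,0,0,1]])

```text
time_s: 1.43
position: [0.5364, -0.1758, 0.2051]
tool_rot: [0.994, -0.113, -0.0, -0.001]
force: [-0.4, 0.3, -1.3]
finger_gap: 0.094
finger_force: 0.0
```

```bash
python3 - <<'E'
from m import *
from go import delta
p,d,c=grab("wrist"); save("w1.png",p)
for k in blobs(p,(105,120,40),(125,255,255),2000): print("blue",cv2.boundingRect(k),rect(c,k,.06))
W=cloud(d,c); print(np.round(W[240,320],3))
delta(535,-178,22,-103.5)
E
```

```text
blue (291, 133, 66, 176) ((535.5609130859375, -177.2703094482422), (57.226688385009766, 168.35708618164062), 76.59474182128906)
[ 0.524 -0.172  0.061]
t 1.48 pos [ 535.1 -178.2  205.1] yang -103.1 F [ 0.1 -1.1  0.4] gap 93.6
shift [-0.000e+00 -1.000e-01  1.831e+02] turn [-0.02  0.04  0.41]
```

View pics/w1.png

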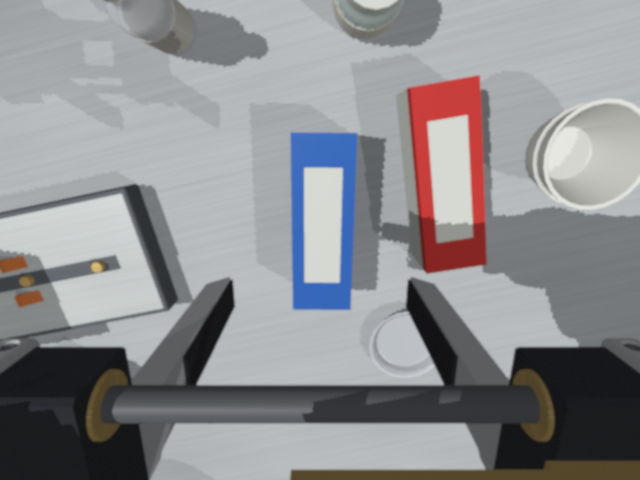

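The wrist view shows the blue box (324,220) centred between the fingers, with the red box (447,175) clear of them. Descending to grip it.

Emit:
play_rows(plan=[[0,-1,40,0,0,0.4,1],[0,-1,80,0,0,0.4,1],[0,-1,120,0,0,0.4,1],[0,-1,155,0,0,0.4,1],[0,-1,175,0,0,0.4,1],[0,-1,183,0,0,0.4,1],[0,-1,183,0,0,0.4,1],[0,-1,183,0,0,0.4,1]])

```text
time_s: 2.15
position: [0.5349, -0.1797, 0.0233]
tool_rot: [0.993, -0.119, 0.0, 0.0]
force: [0.1, 0.1, 1.1]
finger_gap: 0.0943
finger_force: 0.0
```

Emit:
play_rows(plan=[[0,0,0,0,0,0,0.3],[0,0,0,0,0,0,0.3],[0,0,0,0,0,0,0.3],[0,0,0,0,0,0,0.3],[0,0,0,0,0,0,0.3],[0,0,0,0,0,0,0.3],[0,0,0,0,0,0,0.3]])

```text
time_s: 2.73
position: [0.5352, -0.1785, 0.0229]
tool_rot: [0.993, -0.119, 0.0, -0.0]
force: [-0.9, 1.8, 5.7]
finger_gap: 0.0578
finger_force: 30.0
```

Emit:
play_rows(plan=[[0,0,-20,0,0,0,0.3],[0,0,-50,0,0,0,0.3],[0,0,-85,0,0,0,0.3],[0,0,-115,0,0,0,0.3],[0,0,-140,0,0,0,0.3],[0,0,-155,0,0,0,0.3],[0,0,-160,0,0,0,0.3],[0,0,-160,0,0,0,0.3]])

```text
time_s: 3.4
position: [0.535, -0.1788, 0.183]
tool_rot: [0.993, -0.119, 0.0, 0.0]
force: [-0.8, 0.4, -7.4]
finger_gap: 0.0578
finger_force: 30.0
```

```bash
python3 - <<'E'
from m import *
from go import delta
p,d,c=grab("wrist")
for k in blobs(p,(8,100,90),(30,255,255),4):
    x,y,w,h=cv2.boundingRect(k)
    if x<330 and y<330: print("or",x,y,w,h,np.round(1000*onz(c,x+w/2-.5,y+h/2-.5,.036)[:2],1))
delta(541.5,105,183,-1)
E
```

```text
or 0 303 25 18 [521.8 145.1]
or 0 287 15 12 [542.1 140.1]
or 76 272 14 11 [539.8  60.3]
or 0 267 8 13 [561.9 133.5]
t 3.45 pos [ 534.4 -178.6  181.8] yang -103.7 F [ 0.1  0.3 -8.3] gap 57.7
shift [ -60.1 -277.3   -1.2] turn [-4.0000e-02  3.0000e-02 -1.0266e+02]
```

Emit:
play_rows(plan=[[0,0,0,0,0,-7,0.3],[0,0,0,0,0,-14,0.3],[0,0,0,0,0,-21,0.3],[0,0,0,0,0,-28,0.3],[0,0,0,0,0,-35,0.3],[0,0,0,0,0,-42,0.3],[0,0,0,0,0,-49,0.3],[0,0,0,0,0,-56,0.3]])

```text
time_s: 4.12
position: [0.5338, -0.1784, 0.1803]
tool_rot: [0.931, 0.364, -0.001, -0.001]
force: [-0.1, -0.2, -7.0]
finger_gap: 0.0579
finger_force: 30.0
```

Emit:
play_rows(plan=[[0,0,0,0,0,-7,0.3],[0,0,0,0,0,-14,0.3],[0,0,0,0,0,-21,0.3],[0,0,0,0,0,-28,0.3],[0,0,0,0,0,-35,0.3],[0,0,0,0,0,-42,0.3],[0,0,0,0,0,-45,0.3],[0,0,0,0,0,-45,0.3]])

```text
time_s: 4.78
position: [0.5338, -0.1785, 0.1804]
tool_rot: [0.722, 0.692, -0.001, -0.002]
force: [-0.5, 0.0, -7.2]
finger_gap: 0.0581
finger_force: 30.0
```

```bash
python3 - <<'E'
from m import *
from go import delta
delta(541.5,-80,183,-1.6)
p,d,c=grab("wrist"); save("w2.png",p)
for k in blobs(p,(8,100,90),(30,255,255),4):
    x,y,w,h=cv2.boundingRect(k)
    print("or",x,y,w,h,np.round(1000*onz(c,x+w/2-.5,y+h/2-.5,.036)[:2],1))
E
```

```text
t 4.78 pos [ 533.8 -178.5  180.4] yang -2.5 F [-0.5  0.  -7.2] gap 58.1
shift [98.7  3.4 -2.4] turn [-0.17 -0.08 -0.89]
or 288 471 45 4 [ 509.6 -473.7]
or 549 461 30 14 [ 804.1 -478.3]
or 459 461 4 3 [ 684.1 -465.2]
or 450 372 17 68 [ 676.  -385.9]
or 173 370 27 72 [ 378.8 -373.6]
```

View pics/w2.png

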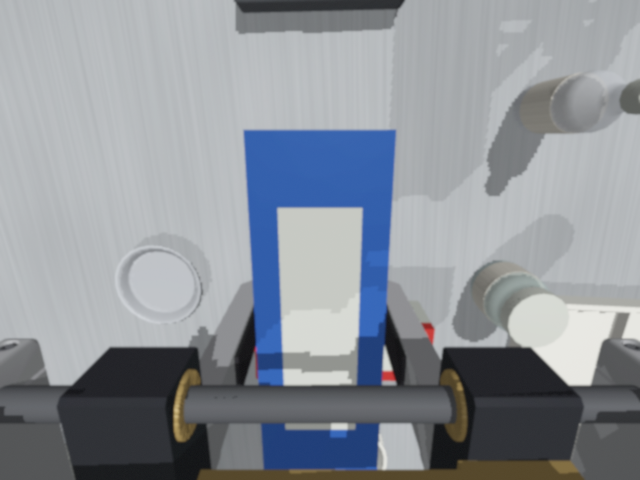

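The box is held straight between the fingers; the near edge of the deck just appears at the top (320,5). Moving forward 110 mm to see the pegs.

Emit:
play_rows(plan=[[30,1,-1,-0.2,0,-0.9,0.3],[70,2,-2,-0.2,0,-0.9,0.3],[100,3,-2,-0.2,0,-0.9,0.3],[110,3,-2,-0.2,0,-0.9,0.3],[110,3,-2,-0.2,0,-0.9,0.3],[110,3,-2,-0.2,0,-0.9,0.3]])

```text
time_s: 5.33
position: [0.5426, -0.0687, 0.1838]
tool_rot: [0.718, 0.696, 0.001, 0.001]
force: [0.7, -1.1, -6.6]
finger_gap: 0.0581
finger_force: 30.0
```

```bash
python3 - <<'E'
from m import *
from go import delta
for n in("wrist","top"):
  p,d,c=grab(n); save(n+"3.png",p)
  for k in blobs(p,(8,90,60),(30,255,255),4):
    x,y,w,h=cv2.boundingRect(k); q=1000*onz(c,x+w/2-.5,y+h/2-.5,.036)
    if 480<q[0]<600 and -20<q[1]<300: print(n,x,y,w,h,np.round(q[:2],1))
delta(541.5,105,183,-1.6)
E
```

```text
wrist 305 69 14 16 [540.3  61. ]
top 193 259 12 6 [520.9 148.6]
top 236 250 6 5 [539.3  61. ]
top 200 250 5 5 [541.6 141. ]
top 165 250 4 5 [543.8 218.8]
top 194 240 11 7 [561.7 147.6]
t 5.43 pos [542.6 -70.1 184. ] yang -1.9 F [ 0.1  0.3 -7.1] gap 58.0
shift [175.   -6.9   0.9] turn [ 0.15  0.02 -0.29]
```

View pics/wrist3.png

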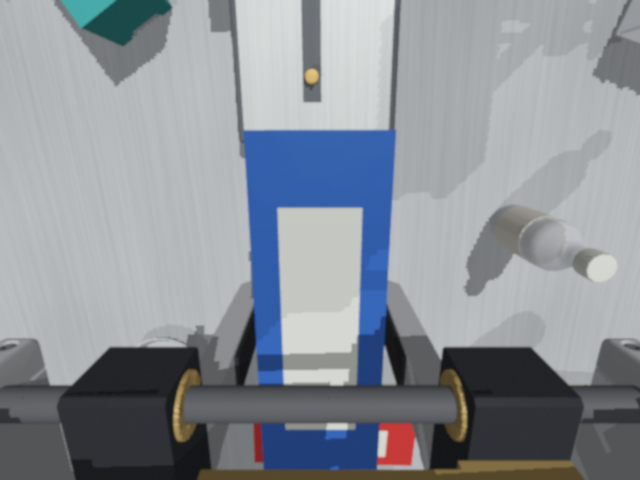

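Peg 1 is at (312,77) in the wrist view, i.e. (540.3, 61) mm. The row runs 1.6° off world y, and the top view agrees. Moving over the load point, then lowering.

Emit:
play_rows(plan=[[30,-3,1,0.15,0,0.3,0.3],[70,-7,1,0.15,0,0.3,0.3],[110,-7,1,0.15,0,0.3,0.3],[145,-7,1,0.15,0,0.3,0.3],[168,-7,1,0.15,0,0.3,0.3],[175,-7,1,0.15,0,0.3,0.3],[175,-7,1,0.15,0,0.3,0.3],[175,-7,1,0.15,0,0.3,0.3]])

```text
time_s: 6.1
position: [0.5415, 0.1049, 0.1831]
tool_rot: [0.72, 0.694, -0.0, 0.0]
force: [-0.0, -0.6, -6.3]
finger_gap: 0.0577
finger_force: 30.0
```

Emit:
play_rows(plan=[[0,0,20,0,0,0,0.3],[0,0,45,0,0,0,0.3],[0,0,75,0,0,0,0.3],[0,0,95,0,0,0,0.3],[0,0,105,0,0,0,0.3],[0,0,105,0,0,0,0.3],[0,0,105,0,0,0,0.3]])

```text
time_s: 6.68
position: [0.5418, 0.1052, 0.0789]
tool_rot: [0.72, 0.694, 0.0, 0.0]
force: [0.5, -0.2, -6.0]
finger_gap: 0.0579
finger_force: 30.0
```

```bash
python3 - <<'E'
from m import *
from go import delta
p,d,c=grab("top"); save("top4.png",p)
for k in blobs(p,(105,120,40),(125,255,255),500):
    x,y,w,h=cv2.boundingRect(k)
    if 120<x<300: print((x,y,w,h),rect(c,k,.114))
delta(541.2,105,54,-1.6)
E
```

```text
(172, 82, 60, 45) ((850.3431396484375, 126.56314849853516), (111.80284118652344, 74.39598083496094), 71.4096908569336)
t 6.73 pos [542.3 105.7  79.6] yang -2.1 F [ 0.5  0.4 -6.2] gap 57.9
shift [-0.7 -1.1 25.6] turn [ 0.12 -0.01 -0.52]
```

Emit:
play_rows(plan=[[0,-0.7,5,0,0,-0.2,0.3],[0,-0.7,10,0,0,-0.2,0.3],[0,-0.7,13,0,0,-0.2,0.3],[0,-0.7,16,0,0,-0.2,0.3],[0,-0.7,19,0,0,-0.2,0.3],[0,-0.7,21,0,0,-0.2,0.3],[0,-0.7,21,0,0,-0.2,0.3]])

```text
time_s: 7.32
position: [0.5406, 0.1062, 0.0571]
tool_rot: [0.718, 0.696, 0.0, 0.0]
force: [-1.1, -0.6, -5.4]
finger_gap: 0.0581
finger_force: 30.0
```

It is below peg-top height with no contact force, so the groove is over the pegs. Setting it down and releasing.

Emit:
play_rows(plan=[[0,0,2,0,0,0,0.3],[0,0,3,0,0,0,0.3],[0,0,4,0,0,0,0.3],[0,0,5,0,0,0,0.3],[0,0,5,0,0,0,0.3]])

```text
time_s: 7.73
position: [0.5409, 0.1063, 0.0529]
tool_rot: [0.718, 0.696, 0.0, 0.0]
force: [-1.5, -1.4, 2.0]
finger_gap: 0.0577
finger_force: 30.0
```

```bash
python3 -c "
from go import *
delta(541.2,105,54,-1.6)"
```

```text
t 7.73 pos [540.9 106.3  52.9] yang -1.9 F [-1.5 -1.4  2. ] gap 57.7
shift [-1.3  0.4 -1.1] turn [ 0.07  0.01 -0.26]
```

Emit:
play_rows(plan=[[0,0,0,0,0,0,1],[0,0,0,0,0,0,1],[0,0,0,0,0,0,1],[0,0,-5,0,0,0,1],[0,0,-30,0,0,0,1],[0,0,-60,0,0,0,1],[0,0,-70,0,0,0,1],[0,0,-70,0,0,0,1]])

```text
time_s: 8.4
position: [0.5424, 0.1067, 0.1255]
tool_rot: [0.719, 0.695, 0.002, 0.002]
force: [1.0, 0.2, 0.0]
finger_gap: 0.0939
finger_force: 0.0
```

Emit:
play_rows(plan=[[-30,0,0,0,0,0,0],[-70,0,0,0,0,0,0],[-105,0,0,0,0,0,0],[-120,0,0,0,0,0,0],[-120,0,0,0,0,0,0],[-120,0,0,0,0,0,0],[-120,0,0,0,0,0,0],[-120,0,0,0,0,0,0]])

```text
time_s: 9.07
position: [0.5368, -0.0124, 0.1223]
tool_rot: [0.718, 0.696, 0.0, 0.0]
force: [0.4, -0.2, -0.3]
finger_gap: 0.0442
finger_force: 0.0
```

```bash
python3 - <<'E'
from m import *
from go import delta
p,d,c=grab("top"); save("top5.png",p)
for k in blobs(p,(105,120,40),(125,255,255),500):
    x,y,w,h=cv2.boundingRect(k)
    if 120<x<300: print((x,y,w,h),rect(c,k,.09))
p,d,c=grab("scene"); 
for k in blobs(p,(105,120,40),(125,255,255),500):
    x,y,w,h=cv2.boundingRect(k)
    if 330<x<500: print((x,y,w,h),rect(c,k,.09))
save("s5.png",cv2.resize(p[100:300,320:590],None,fx=2.8,fy=2.8))
delta(538,-15,55,-1.6)
E
```

```text
(173, 235, 44, 28) ((542.4459228515625, 145.67605590820312), (90.77641296386719, 57.114498138427734), 88.36415100097656)
(172, 82, 60, 45) ((860.1743774414062, 131.28555297851562), (114.143310546875, 75.95341491699219), 71.40972137451172)
(454, 350, 76, 55) ((883.218505859375, 124.18801879882812), (113.53148651123047, 75.68635559082031), 71.4722671508789)
(369, 193, 93, 39) ((544.8545532226562, 103.65083312988281), (171.27569580078125, 66.21910095214844), 88.19376373291016)
(483, 144, 86, 38) ((465.6246643066406, 360.00213623046875), (154.27943420410156, 80.63060760498047), 88.46577453613281)
t 9.17 pos [536.8 -12.6 122.4] yang -1.8 F [-0.   1.1  0.5] gap 35.9
shift [-2.4  1.2 67.4] turn [ 0.05 -0.02 -0.16]
```

View pics/s5.png

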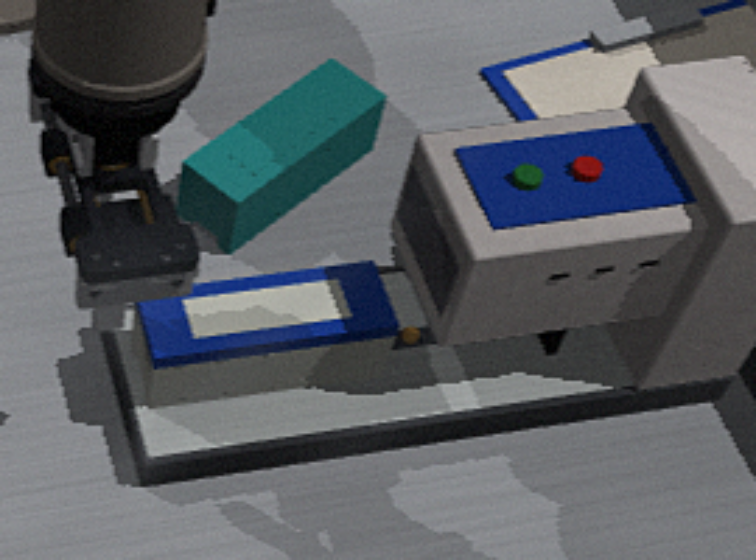

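The box lies flat on the deck, with peg 3 in line ahead of it at (411,335) in the crop. Going down behind it with shut fingers.

Emit:
play_rows(plan=[[-5,1,10,0,0,0,0],[-5,1,20,0,0,0,0],[-5,1,30,0,0,0,0],[-5,1,45,0,0,0,0],[-5,1,60,0,0,0,0],[-5,1,67,0,0,0,0],[-5,1,67,0,0,0,0]])

```text
time_s: 9.75
position: [0.5363, -0.0186, 0.0533]
tool_rot: [0.718, 0.696, -0.001, -0.001]
force: [-0.8, 0.0, -0.7]
finger_gap: 0.0005
finger_force: 0.0
```

Emit:
play_rows(plan=[[5,0,0,0,0,0,0],[10,0,0,0,0,0,0],[15,0,0,0,0,0,0],[20,0,0,0,0,0,0],[25,0,0,0,0,0,0],[30,0,0,0,0,0,0],[35,0,0,0,0,0,0],[40,0,0,0,0,0,0]])

```text
time_s: 10.42
position: [0.5392, 0.0206, 0.0559]
tool_rot: [0.719, 0.695, 0.0, 0.001]
force: [-0.1, -6.6, 4.8]
finger_gap: 0.0006
finger_force: 3.5
```

```bash
python3 -c "
from go import *
delta(538,130,55,-1.6)"
```

```text
t 10.42 pos [539.2  20.6  55.9] yang -1.9 F [-0.1 -6.6  4.8] gap 0.6
shift [109.3  -4.9   0.7] turn [ 0.08  0.07 -0.3 ]
```

Emit:
play_rows(plan=[[7,0,0,0,0,0,0],[14,0,0,0,0,0,0],[21,0,0,0,0,0,0],[28,0,0,0,0,0,0],[35,0,0,0,0,0,0],[42,0,0,0,0,0,0],[49,0,0,0,0,0,0],[56,0,0,0,0,0,0]])

```text
time_s: 11.08
position: [0.5411, 0.0765, 0.0559]
tool_rot: [0.719, 0.695, -0.0, 0.001]
force: [0.4, -7.8, 5.5]
finger_gap: 0.0005
finger_force: 3.6
```

Emit:
play_rows(plan=[[6,0,0,0,0,0,0],[12,0,0,0,0,0,0],[18,0,0,0,0,0,0],[24,0,0,0,0,0,0],[30,0,0,0,0,0,0],[36,0,0,0,0,0,0],[42,0,0,0,0,0,0],[48,0,0,0,0,0,0]])

```text
time_s: 11.75
position: [0.5427, 0.1244, 0.0559]
tool_rot: [0.719, 0.695, -0.0, 0.001]
force: [-1.2, -7.9, 6.3]
finger_gap: 0.0005
finger_force: 3.8
```

```bash
python3 - <<'E'
from m import *
from go import delta
p,d,c=grab("scene"); 
save("s6.png",cv2.resize(p[100:300,320:590],None,fx=2.8,fy=2.8))
delta(542.7,154,55,-1.6)
E
```

```text
t 11.8 pos [542.6 126.   55.9] yang -1.8 F [ 0.4 -2.4  1.8] gap 0.7
shift [28.  -0.8  0.9] turn [ 0.08  0.02 -0.25]
```

View pics/s6.png

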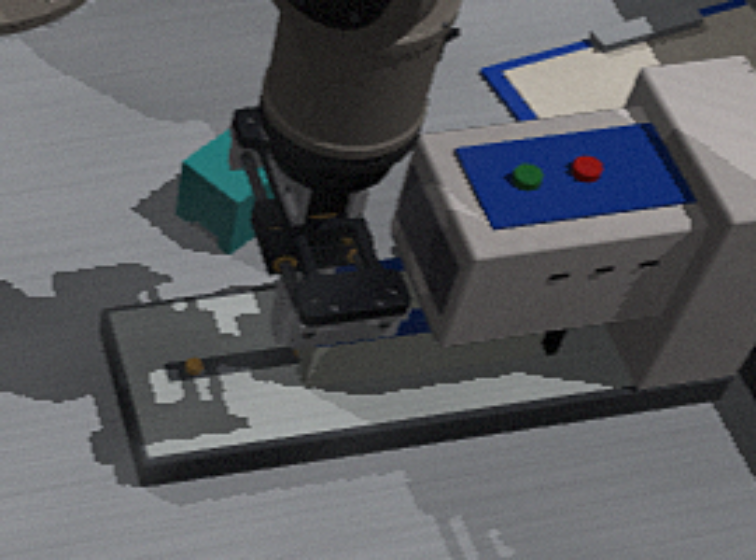

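The box is under the head and the gripper is clear of it. Pushing the last stretch gently.

Emit:
play_rows(plan=[[3,0,0,0,0,0,0],[6,0,0,0,0,0,0],[9,0,0,0,0,0,0],[12,0,0,0,0,0,0],[15,0,0,0,0,0,0],[18,0,0,0,0,0,0],[21,0,0,0,0,0,0],[23,0,0,0,0,0,0]])

```text
time_s: 12.47
position: [0.5434, 0.1462, 0.0557]
tool_rot: [0.719, 0.695, -0.001, 0.001]
force: [-0.2, -13.6, 8.0]
finger_gap: 0.0005
finger_force: 6.8
```

Emit:
play_rows(plan=[[1,0,0,0,0,0,0],[2,0,0,0,0,0,0],[3,0,0,0,0,0,0],[4,0,0,0,0,0,0],[4,0,0,0,0,0,0],[4,0,0,0,0,0,0]])

```text
time_s: 12.97
position: [0.5436, 0.1499, 0.0557]
tool_rot: [0.719, 0.695, -0.001, 0.001]
force: [0.3, -12.6, 7.4]
finger_gap: 0.0005
finger_force: 6.2
```

Emit:
play_rows(plan=[[1,0,0,0,0,0,0],[2,0,0,0,0,0,0],[2,0,0,0,0,0,0]])

```text
time_s: 13.22
position: [0.5436, 0.1518, 0.0557]
tool_rot: [0.719, 0.695, -0.001, 0.001]
force: [-0.4, -12.7, 8.8]
finger_gap: 0.0006
finger_force: 6.5
```

Emit:
play_rows(plan=[[1,0,0,0,0,0,0],[2,0,0,0,0,0,0],[2,0,0,0,0,0,0]])

```text
time_s: 13.47
position: [0.5437, 0.1535, 0.0557]
tool_rot: [0.719, 0.695, -0.001, 0.001]
force: [0.0, -15.3, 8.6]
finger_gap: 0.0001
finger_force: 7.3
```

Emit:
play_rows(plan=[[0.5,0,0,0,0,0,0],[1,0,0,0,0,0,0],[1,0,0,0,0,0,0]])

```text
time_s: 13.72
position: [0.5437, 0.1535, 0.0557]
tool_rot: [0.719, 0.695, -0.001, 0.002]
force: [-1.0, -18.6, 12.2]
finger_gap: 0.0003
finger_force: 9.6
```

Emit:
play_rows(plan=[[0.5,0,0,0,0,0,0],[1,0,0,0,0,0,0],[1,0,0,0,0,0,0]])

```text
time_s: 13.97
position: [0.5437, 0.1536, 0.0557]
tool_rot: [0.72, 0.694, -0.002, 0.002]
force: [-0.7, -24.0, 14.4]
finger_gap: 0.0003
finger_force: 11.9
```

The tool has stopped moving and the force is rising, so this is the hard stop. Backing off and checking the catch.

Emit:
play_rows(plan=[[-2,0,0,0,0,0,0],[-5,0,0,0,0,0,0],[-10,0,0,0,0,0,0],[-30,0,0,0,0,0,0],[-60,0,-30,0,0,0,0],[-90,0,-60,0,0,0,0],[-120,0,-100,0,0,0,0],[-120,0,-120,0,0,0,0]])

```text
time_s: 14.63
position: [0.5391, 0.0341, 0.1771]
tool_rot: [0.72, 0.694, -0.0, 0.001]
force: [1.1, -0.3, -0.0]
finger_gap: 0.0003
finger_force: 0.0
```

```bash
python3 - <<'E'
from m import *
from go import delta
delta(538,0,150,-1.6)
ims=[]
p,d,c=grab("wrist"); save("w7f.png",p)
h=p.copy()
for k in blobs(p,(0,120,50),(30,255,255),8):
    x,y,w,hh=cv2.boundingRect(k); q=1000*onz(c,x+w/2,y+hh/2,.035)
    if 480<q[0]<600 and -20<q[1]<300: print((x,y,w,hh),np.round(q[:2],1))
for k in blobs(p,(105,120,40),(125,255,255),300):
    x,y,w,hh=cv2.boundingRect(k); print("blue",x,y,w,hh,"rear y",np.round(1000*onz(c,x+w/2,y+hh,.09)[:2],1))
save("w7.png",cv2.resize(p[:340,120:540],None,fx=1.75,fy=1.75,interpolation=2))
E
```

```text
t 14.63 pos [539.1  34.1 177.1] yang -2.1 F [ 1.1 -0.3 -0. ] gap 0.3
shift [-34.1   0.1  27.1] turn [ 0.04  0.05 -0.46]
(313, 98, 12, 13) [542.6 141. ]
(287, 81, 15, 30) [522.4 148.4]
(335, 80, 15, 30) [562.5 147.8]
blue 276 0 89 71 rear y [544.3 158.6]
```

View pics/w7.png

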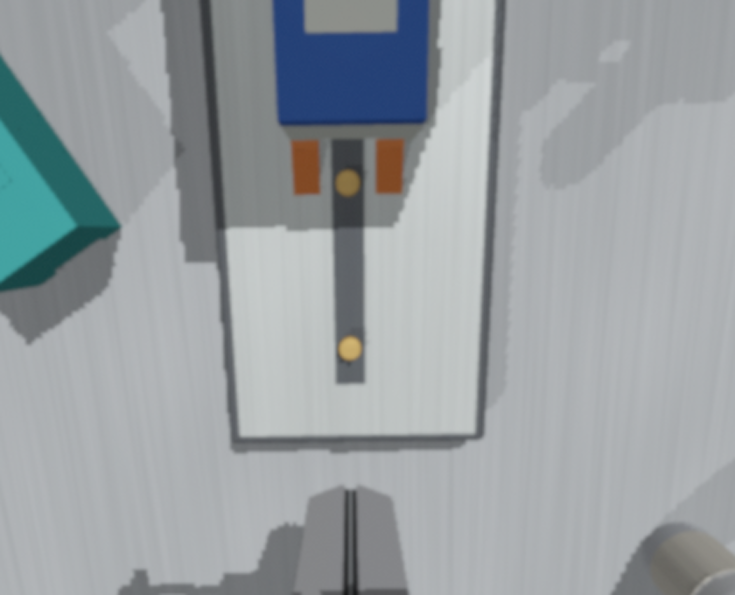

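Both orange ramps lie fully uncovered behind the box's rear edge (y≈122 in the crop). I'll check the catch height from the depth data.

```bash
python3 - <<'E'
from m import *
for n in ("wrist","wrist"):
    p,d,c=grab(n); W=cloud(d,c)*1000
    for x in (294,342):
        print([ (int(v),*np.round(np.median(W[v,x-4:x+5],0)[1:],1)) for v in range(66,118,4)])
    print("deck",np.round(np.median(W[130:150,270:290,2]),1),"pegtop",np.round(W[104,319],1))
    print("lid",[np.round(np.median(W[v,300:340],0),1) for v in (30,60)])
E
```

```text
[(66, np.float64(164.1), np.float64(91.1)), (70, np.float64(161.5), np.float64(90.9)), (74, np.float64(160.7), np.float64(79.9)), (78, np.float64(160.8), np.float64(59.6)), (82, np.float64(160.7), np.float64(37.6)), (86, np.float64(157.7), np.float64(37.6)), (90, np.float64(154.6), np.float64(37.0)), (94, np.float64(151.7), np.float64(35.8)), (98, np.float64(148.5), np.float64(34.3)), (102, np.float64(145.4), np.float64(33.6)), (106, np.float64(142.2), np.float64(33.3)), (110, np.float64(139.0), np.float64(32.1)), (114, np.float64(135.8), np.float64(31.9))]
[(66, np.float64(162.9), np.float64(91.1)), (70, np.float64(160.4), np.float64(90.8)), (74, np.float64(160.0), np.float64(76.1)), (78, np.float64(160.0), np.float64(56.6)), (82, np.float64(159.4), np.float64(37.4)), (86, np.float64(156.2), np.float64(38.0)), (90, np.float64(153.3), np.float64(36.4)), (94, np.float64(150.2), np.float64(35.7)), (98, np.float64(147.2), np.float64(33.9)), (102, np.float64(144.0), np.float64(33.3)), (106, np.float64(140.8), np.float64(32.9)), (110, np.float64(137.7), np.float64(31.5)), (114, np.float64
[... 659 characters left out ...]
float64(137.3), np.float64(31.7))]
[(66, np.float64(164.2), np.float64(91.0)), (70, np.float64(161.7), np.float64(91.2)), (74, np.float64(159.9), np.float64(86.2)), (78, np.float64(160.0), np.float64(65.6)), (82, np.float64(160.0), np.float64(43.6)), (86, np.float64(157.6), np.float64(37.9)), (90, np.float64(154.6), np.float64(36.9)), (94, np.float64(151.6), np.float64(35.4)), (98, np.float64(148.5), np.float64(34.6)), (102, np.float64(145.4), np.float64(34.2)), (106, np.float64(142.3), np.float64(33.0)), (110, np.float64(139.1), np.float64(32.0)), (114, np.float64(135.9), np.float64(31.5))]
deck 31.3 pegtop [546.  144.2  38.1]
lid [array([547.5, 186.5,  91. ]), array([546.9, 168.4,  90.9])]
```

The catch is up about 7 mm at its inner end, right against the box's rear face, and the box is flat on the deck with the robot clear of it.

```bash
python3 -c "
from station import *
print(close_job())"
```

```text
the job is handed in; nothing more can be done
None
```

The blue-lidded box is loaded in the tray sealer, flat on the deck with its groove over the pegs and the orange catch up about 7 mm right behind it; I let go of it, moved nothing else, and handed the job in about 15 s into the run (no verdict came back).

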